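# Turn the train cassette and pack it for the road

### The arm

A 6-joint arm with a two-finger parallel gripper is mounted at the origin on a cart in front of the work surface, level with it; the furniture and walls round the work are solid. World frame = base frame: x ahead of the robot, y to its left, z up, the work surface at z = 0. Lengths are in m, angles in degrees, forces in N, time in s.
With the tool pointing down it reaches from about 0.325 to 0.9 m from the base axis. Payload 6.1 kg.
Tool frame: the origin (TCP) lies at the very end of the fingers, on their centre line; the grasp point (between the pads) lies ctrl.grasp_offset behind it (ctrl.grasp_offset is the distance from the TCP to the grasp point, in m); z points along the fingers, y is the line along which they close (so a half turn about z gives the same grasp; the last joint's range is limited). The gripper opens to 87 mm and grips with 3 to 60 N. Pads are 19 mm wide; open, the fingers measure 117 mm over their backs; the gripper's body (75 mm by 190 mm) begins 51 mm behind the grasp point.
Start: joints at [-80.449, 12.628, 87.462, -0, 79.91, -7.225], TCP at [0.18, -0.598, 0.223] pointing down, gripper open.
Joint ranges: [-170.65, 170.65], [-52.31, 119.04], [5.05, 147.46], [-71.25, 251.25], [11.57, 151.72], [-153.62, 153.62]. Speed limits (degrees/s): [147.25, 147.25, 172.46, 180, 180, 180].

### API

Orientations are given as [roll, pitch, yaw] about the fixed x, y, z axes, in that order (R = Rz(yaw) Ry(pitch) Rx(roll)).
In Python, from cell import ctrl gives the robot as it stands. Calls block until the motion is done:
- ctrl.goto(position, orientation): joint-space move of the TCP to a pose.
- ctrl.line_to(position, frame=None, speed=0.15): straight line of the TCP; frame=None keeps the orientation; speed is the mean speed in m/s.
- ctrl.movej(angles): joint-space move.
- ctrl.open_gripper() and ctrl.close_gripper(squeeze=None): open the fingers fully, or close them until they stop; squeeze is the grip in N (None keeps the last).
- ctrl.dwell(seconds).
- ctrl.solve_ik(position, orientation): joint angles nearest the present ones, or None.
- ctrl.state(): the state.
- ctrl.read_camera(name): name is "side" or "top"; returns (picture, depth): 384x512x3 uint8, red, green, blue; 384x512 float32, m along the optical axis (not along the pixel's ray), 0 where there is no reading.
- ctrl.camera_info(name): a dict with "fx", "fy", "cx", "cy" (pixels), "rvec" (rotation vector, rad) and "tvec" (3), from world to camera coordinates, as OpenCV has them. Camera axes: x right, y down, z forward; pixel columns grow to the right and rows downward; lengths in m; the calibration is good to about 2 mm. A picture is of the moment at which its call begins. camera_info takes no time and is no camera call.
A pose or a line that the arm cannot do raises ctrl.Unreachable and nothing moves.
- ctrl.finish_job(): hands the job in; it is judged then, once.
The state is a dict: "time_s": time; "joint_positions": joint angles; "qvel": joint speeds; "joint_torque": joint torques, N m; "eef_pos": TCP position; "tool_rot": TCP orientation; "force": force on the tool from outside, world axes, zero at the start; "wrist_torque": the same for the moment, N m; "opening": opening from 0.0 (shut) to 1.0 (fully open); "finger_force": force on a finger pad.
Only numpy, scipy, OpenCV 4.12 (cv2) and the standard library are available. Lean on these libraries where they do the work, as an engineer would, in place of code of your own. Each camera call takes 0.05 s, during which the arm holds its last target. There are 200 camera calls.

### The job

Pack the two-track train cassette for the trip to the show: it sits in its transport base the wrong way round, its buffer stops under the red-handled gate bar. Swing the gate bar right back, lift the cassette clear by its wooden handle, turn it half round and seat it again squarely in the base with its open end at the gate; put every locomotive and wagon on the bench on its two tracks, wheels down between the guides, locomotives in the half towards the gate and wagons in the half towards the buffer stops, and swing the gate bar fully down so that it presses the open end of the cassette home. Leave the signal and the green paint jar standing.

Things in the scene. Friction and masses are not known exactly. Their poses are not given: they have to be found in the camera images.
- dock: transport base, fixed: plywood tray 200 (x) by 400 (y), origin mid-underside on the bench, y along it, gate at its -y end. Floor 12 above the bench, recess 164 by 374 (2 mm play round the cassette), wooden rims to 23; on the long sides and +y end aluminium lead-in strips flare outward, to 34. The cassette is right when its axes are parallel to these and its handle is over the origin, 71 above the bench
- strip_top (a point): middle of a sprung rubber strip (110 by 10 mm) in the floor of the base at the gate end; it holds that end of the cassette 4 mm up (handle then 73 above the bench) until the gate bar presses it down; 8 N to start, 12 N when home
- gate (a joint): angle of the gate bar: 0 = fully down on the cassette, grows as it swings up and back to a stop at 1.95 rad; past 1.57 it leans away beyond the far side of the base. Stiff friction hinge: stays at any angle, also when pressed shut; 4 to 6 N at the red grip moves it, about 10 N over the last few mm of closing. It cannot close on the buffer stops
- gate_hinge (a point): point on the hinge axis of the gate bar, at the far (+x) side of the base, 36 above the bench; the axis runs along the base's y
- gate_grip (a point): middle of the red grip at the free end of the gate bar, 232 from the hinge axis; the grip is 18 wide along the base's y, 50 long along the bar, 20 high; the bar is 14 wide and 12 high, shut it lies 30 to 42 above the bench. Axes: -x points outward along the bar, y along the hinge axis
- cassette_handle (a point): middle of the wooden carrying handle over the centre of the cassette: rail 14 wide (x), 70 long (y), 22 high, its middle 59 above the cassette's underside and 49 above the track floors, open below it between two posts. z up, +y towards the buffer stops. The cassette is a loose plywood board 160 (x) by 370 (y), 10 thick, 0.42 kg with its fittings
- track_1 (a point): middle of the floor of one of the cassette's two tracks (40 to -x of the handle), 10 above the underside; y along the track, + towards the buffer stops. Upright aluminium guides on either side, 30 apart, 2 thick, 7 high: a vehicle has 4 mm play each side. Two vehicles fit on a track, between y = -165 (shut gate bar) and y = +150 (buffer stops); good middles: locomotive y = -79, wagon y = +74
- track_2 (a point): the same of the other track (40 to +x of the handle)
- buffer_end (a point): middle of the top edge of the cassette's board at the end with the two buffer stops (185 from its middle, 10 above its underside); the stops stand 28 above the board, 34 long
- open_end (a point): middle of the top edge of the cassette's board at the open end, where the tracks run out (185 from its middle, 10 above its underside); when home it is 22 above the bench
- loco_a_centre (a point): dark red diesel locomotive with grey roof, 149 long, 37 wide, 45 high, 0.34 kg; the body, the part to grip, is 34 wide from 13 to 44 above the wheel treads. The point lies 22 above the treads of its wheels, midway along and across; y along the vehicle (both ends are alike, either may lead), z up. The running gear below 12 is 22 wide. May be absent
- loco_b_centre (a point): a second dark red diesel locomotive with grey roof, 149 long, 37 wide, 45 high, 0.34 kg; the body, the part to grip, is 34 wide from 13 to 44 above the wheel treads. The point lies 22 above the treads of its wheels, midway along and across; y along the vehicle (both ends are alike, either may lead), z up. The running gear below 12 is 22 wide. May be absent
- wagon_blue_centre (a point): blue covered goods wagon, 139 long, 32 wide, 41 high, 0.11 kg; the body, the part to grip, is 30 wide from 13 to 40 above the wheel treads. The point lies 22 above the treads of its wheels, midway along and across; y along the vehicle (both ends are alike, either may lead), z up. The running gear below 12 is 22 wide. May be absent
- wagon_tank_centre (a point): tank wagon with white barrel, 139 long, 31 wide, 50 high, 0.11 kg; the part to grip is 30 wide from 13 to 40 above the wheel treads. The point lies 22 above the treads of its wheels, midway along and across; y along the vehicle (both ends are alike, either may lead), z up. The running gear below 12 is 22 wide. May be absent
- signal_top (a point): head of a slender colour-light signal, 101 high, that stands loose on a small foot on the bench; z up along its mast; leave it standing
- jar_centre (a point): middle of a paint jar with green paint, 30 across, 42 high, standing loose on the bench; z up; leave it standing
Not all that is in view belongs to the job. What is shaped like the part that bears loco_b_centre but yellow is not meant.

How it is judged (in metres and radians):
On the way, in this order (a step that is already met when the one before it is completed fails the run):
1. the gate bar is swung right back (value of joint gate above 1.5 rad), for 0.2 s.
2. the cassette is lifted clear of its base (z of cassette_handle in the frame of dock above 0.105 m and z of each of open_end, buffer_end in the frame of dock above 0.045 m), for 0.1 s.
3. the cassette is seated again, turned half round, open end at the gate (y of open_end in the frame of dock below -0.178 m and x of open_end in the frame of dock between -0.006 and 0.006 m and x of buffer_end in the frame of dock between -0.006 and 0.006 m and z of buffer_end in the frame of dock below 0.0245 m and z of cassette_handle in the frame of dock below 0.0755 m), for 0.3 s.
4. the gate bar is fully down and has pressed the open end home (value of joint gate below 0.02 rad and z of open_end in the frame of dock below 0.0242 m), for 0.3 s.
At the end, for the whole second after the job is handed in: cassette in the base, open end at the gate, sideways within 6 mm; gate bar within 0.02 rad of fully down, open end within 2.2 mm of home; each vehicle upright on a track within 6 mm and 0.09 rad of its line, middle 20 to 95 mm from the cassette's middle, locos gate-side, wagons buffer-side (all of step 3 and all of step 4 and (x of loco_a_centre in the frame of cassette_handle between -0.046 and -0.034 m or x of loco_a_centre in the frame of cassette_handle between 0.034 and 0.046 m) and z of loco_a_centre in the frame of cassette_handle between -0.031 and -0.023 m and y of loco_a_centre in the frame of cassette_handle between -0.095 and -0.02 m and angle between the y axis of each of loco_a_centre, loco_b_centre, wagon_blue_centre, wagon_tank_centre and the y axis of cassette_handle, either way round below 0.09 rad and angle between each of loco_a_centre, loco_b_centre, wagon_blue_centre, wagon_tank_centre's own z axis and vertical below 0.09 rad and (x of loco_b_centre in the frame of cassette_handle between -0.046 and -0.034 m or x of loco_b_centre in the frame of cassette_handle between 0.034 and 0.046 m) and z of loco_b_centre in the frame of cassette_handle between -0.031 and -0.023 m and y of loco_b_centre in the frame of cassette_handle between -0.095 and -0.02 m and (x of wagon_blue_centre in the frame of cassette_handle between -0.046 and -0.034 m or x of wagon_blue_centre in the frame of cassette_handle between 0.034 and 0.046 m) and z of wagon_blue_centre in the frame of cassette_handle between -0.031 and -0.023 m and y of wagon_blue_centre in the frame of cassette_handle between 0.02 and 0.095 m and (x of wagon_tank_centre in the frame of cassette_handle between -0.046 and -0.034 m or x of wagon_tank_centre in the frame of cassette_handle between 0.034 and 0.046 m) and z of wagon_tank_centre in the frame of cassette_handle between -0.031 and -0.023 m and y of wagon_tank_centre in the frame of cassette_handle between 0.02 and 0.095 m); the robot touches nothing.
It fails at once if the signal is knocked over (angle between signal_top's own z axis and vertical above 0.6 rad).
It fails at once if the green paint jar is knocked over (angle between jar_centre's own z axis and vertical above 0.6 rad).
Of loco_a, loco_b, wagon_blue, wagon_tank only 3 to 4 are there at a start; the rules pass over those that are not, and their reading is None.
At some moment in a run one of loco_a, loco_b, wagon_blue, wagon_tank may be knocked a few centimetres aside while the robot is not near it.
Once in a run the grip may slacken for a moment while it holds something.
It also fails if it takes over 200 s, if anything falls off the work surface, if the arm or the gripper's body presses on something with over 40 N, if the wrist force passes 120 N, or if a joint passes its speed limit or range.

## Working session

There is one attempt and no reset: what is moved stays moved. The work goes in short steps, each a Python script; the robot and the scene stay as the last script left them, time stands still between calls to the robot, and variables do not carry over. Pictures are saved under pics/ and viewed, at most 14 in all, crops included, and the job is handed in when it is done.

```bash
ls; mkdir -p pics
cat > h.py <<'E'
import numpy as np, cv2
from cell import ctrl
def cam(n):
    c=ctrl.camera_info(n);R=cv2.Rodrigues(np.array(c['rvec'],float))[0];t=np.array(c['tvec'],float).ravel()
    return c,R,t
def look(n,save=None):
    p,d=ctrl.read_camera(n)
    np.savez('last_%s.npz'%n,p=p,d=d)
    if save: cv2.imwrite('pics/'+save,p[:,:,::-1])
    return p,d
def ray(n,u,v,z):
    c,R,t=cam(n);o=-R.T@t;d=R.T@np.array([(u-c['cx'])/c['fx'],(v-c['cy'])/c['fy'],1.])
    return o+d*(z-o[2])/d[2]
def cloud(n,d):
    c,R,t=cam(n);v,u=np.mgrid[:d.shape[0],:d.shape[1]]
    X=np.stack([(u-c['cx'])/c['fx']*d,(v-c['cy'])/c['fy']*d,d],-1)
    return (X-t)@R
def proj(n,P):
    c,R,t=cam(n);q=R@np.array(P,float)+t
    return q[0]/q[2]*c['fx']+c['cx'],q[1]/q[2]*c['fy']+c['cy']
E
python3 - <<'E'
from h import *
for n in('top','side'):
    p,d=look(n,n+'0.png');c,R,t=cam(n);print(n,-R.T@t,R[2],c['fx'])
print(ctrl.grasp_offset,ctrl.state())
E
```

```text
pics
top [0.50006866 0.07517793 1.31148244] [ 8.91244868e-02  7.83381397e-04 -9.96020187e-01] 416.1756957042719
side [ 0.48521355 -0.86530268  0.8594541 ] [ 0.09483419  0.76205332 -0.64053197] 402.27480017824337
0.0187 {'time_s': 0.1, 'joint_positions': array([-8.04493961e+01,  1.26713453e+01,  8.75213614e+01,  1.36087506e-05,
        7.99108240e+01, -7.22555188e+00]), 'qvel': array([ 0.00429445, -0.19868322, -0.15227776,  0.08198701, -0.02415835,
        0.05329989]), 'joint_torque': array([ 2.00856965e-03, -4.95947206e+01, -3.88519263e+01,  7.03254528e-02,
        5.15544042e-02, -2.94257120e-05]), 'eef_pos': array([ 0.18028932, -0.59782513,  0.22152006]), 'tool_rot': array([-1.79897293e+02, -1.30349128e-02,  1.67761417e+01]), 'force': array([ 0.75403584, -0.53857321,  0.45496441]), 'wrist_torque': array([ 0.02094906, -0.03984486, -0.01802827]), 'finger_force': 0.0, 'opening': 1.0013712707666833}
```

View pics/top0.png

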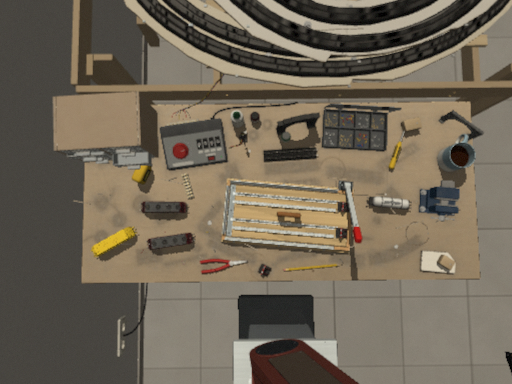

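View pics/side0.png

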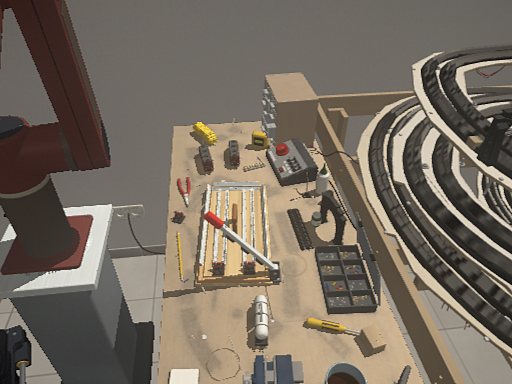

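Run:
```python
import cv2,numpy as np
a=cv2.imread('pics/top0.png')
A=cv2.resize(a[95:285,80:330],None,fx=3,fy=3,interpolation=cv2.INTER_CUBIC)
cv2.imwrite('pics/c1.png',A)
b=cv2.imread('pics/side0.png')
t=cv2.resize(a[170:285,330:480],None,fx=2.6,fy=2.6,interpolation=cv2.INTER_CUBIC)
s=cv2.resize(b[115:385,160:400],None,fx=2.2,fy=2.2,interpolation=cv2.INTER_CUBIC)
cv2.imwrite('pics/c2.png',s)
from h import *
for n,u,v in [('top',164,207),('top',170,242),('top',389,202),('top',439,200),('top',290,155),('top',238,117),('top',255,118),('top',244,140)]: print(u,v,ray(n,u,v,0.04).round(3), cloud(n,np.load('last_top.npz')['d'])[v,u].round(3))
```

```text
164 207 [0.562 0.364 0.04 ] [0.562 0.363 0.047]
170 242 [0.455 0.345 0.04 ] [0.455 0.345 0.04 ]
389 202 [ 0.57  -0.324  0.04 ] [ 0.57  -0.322  0.046]
439 200 [ 0.575 -0.477  0.04 ] [ 0.575 -0.483  0.025]
290 155 [ 0.719 -0.023  0.04 ] [ 0.724 -0.026  0.007]
238 117 [0.84  0.137 0.04 ] [0.826 0.134 0.091]
255 118 [0.836 0.084 0.04 ] [0.836 0.084 0.04 ]
244 140 [0.767 0.118 0.04 ] [0.775 0.12  0.003]
```

View pics/c1.png

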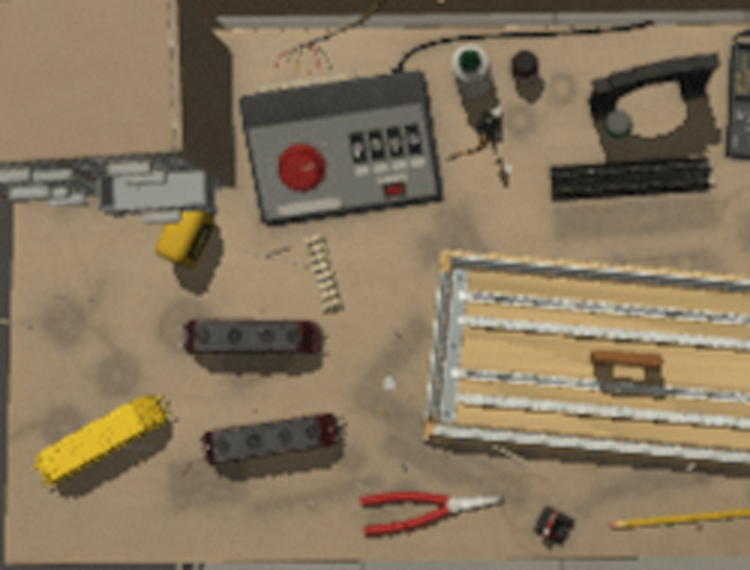

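View pics/c2.png

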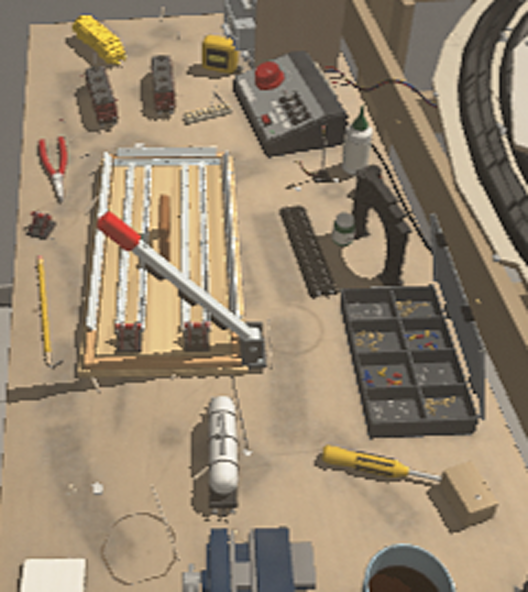

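The candidates, by pixel in the top view:
- **Locomotives:** two dark red bodies with grey roofs at (164,207) and (170,242). These fit. The yellow one at (115,242) is the decoy.
- **Tank wagon:** the white barrel at (389,202).
- **Blue wagon:** absent. The blue item at (439,200) is a vise, too wide and flat, and the strip at (290,155) is loose track.
- **To leave standing:** the jar at about (286,136) inside the tunnel portal and the signal at about (243,135). Both are off to the far side.

Next I'll measure positions.

```bash
cat >> h.py <<'E'
def hsv(p): return cv2.cvtColor(p,cv2.COLOR_RGB2HSV)
def pts(n,p,d,mask): 
    P=cloud(n,d)[mask&(d>0)]; return P
def rect(P):
    (c,s,a)=cv2.minAreaRect((P[:,:2]*1000).astype(np.float32)); 
    if s[0]<s[1]: s=(s[1],s[0]);a+=90
    return np.array(c)/1000,np.array(s),(a+90)%180-90   # centre, sizes mm, long axis angle from x
E
python3 - <<'E'
from h import *
for n in('top','side'):
    z=np.load('last_%s.npz'%n);p,d=z['p'],z['d'];H=hsv(p).astype(int);C=cloud(n,d);X,Y,Z=C[...,0],C[...,1],C[...,2]
    red=((H[...,0]<6)|(H[...,0]>174))&(H[...,1]>150)&(H[...,2]>90)&(Z>.05)&(Y<0)&(X<.6)&(X>.3)&(Y>-.35)
    P=C[red];print(n,'red',len(P),P.mean(0).round(4),P.min(0).round(3),P.max(0).round(3),rect(P))
    hd=(Z>.068)&(Z<.095)&(abs(X-.545)<.06)&(abs(Y+.02)<.07)
    P=C[hd&(H[...,0]>5)&(H[...,0]<25)];print('handle',len(P),P.mean(0).round(4),Z[hd].max(),rect(P))
    reg=(X>.4)&(X<.72)&(Y>-.26)&(Y<.22)
    P=C[reg&(Z>.028)&(Z<.045)];print('28-45',len(P),rect(P))
    P=C[reg&(Z>.014)&(Z<.045)];print('14-45',len(P),rect(P))
    for nm,(x,y) in dict(A=(.562,.363),B=(.455,.345),T=(.57,-.322)).items():
        P=C[(abs(X-x)<.05)&(abs(Y-y)<.1)&(Z>.028)];P=P[P[:,2]<.07];print(nm,len(P),P[:,2].max().round(4),rect(P),P.mean(0).round(4))
    bar=(Z>.05)&(Y<-.1)&(Y>-.24)&(X>.45)&(X<.72)
    P=C[bar];print('bar',len(P),P[P[:,0].argsort()][::max(1,len(P)//12)].round(3).tolist())
E
```

```text
top red 110 [ 0.4772 -0.1801  0.221 ] [ 0.457 -0.19   0.052] [ 0.559 -0.173  0.241] (array([ 0.50739505, -0.1838824 ]), array([101.65187836,  15.92234325]), -4.7694549560546875)
handle 110 [ 0.5336 -0.0139  0.0827] 0.08906070623677505 (array([ 0.53368933, -0.01419345]), array([65.52439117, 13.99324036]), 84.52607727050781)
28-45 1322 (array([0.56632861, 0.01453299]), array([440.65219116, 255.51734924]), 82.20604705810547)
14-45 7496 (array([0.56865137, 0.00694919]), array([447.99432373, 265.4208374 ]), 83.94873809814453)
A 451 0.051 (array([0.56215558, 0.36654468]), array([129.42785645,  31.28513527]), 89.37203216552734) [0.5619 0.3662 0.0417]
B 465 0.0513 (array([0.45826282, 0.34877533]), array([129.38116455,  36.46609116]), -81.15674304962158) [0.4582 0.3463 0.0417]
T 338 0.0542 (array([ 0.56823407, -0.33078821]), array([108.16792297,  29.84538841]), 83.39952087402344) [ 0.568  -0.3287  0.0426]
bar 394 [[0.454, -0.181, 0.224], [0.466, -0.172, 0.05], [0.475, -0.189, 0.227], [0.485, -0.175, 0.2], [0.493, -0.181, 0.208], [0.506, -0.185, 0.181], [0.52, -0.188, 0.169], [0.534, -0.185, 0
[... 647 characters left out ...]
)
A 204 0.0488 (array([0.56320612, 0.36348212]), array([123.28567505,  34.03419113]), 88.60200500488281) [0.5626 0.354  0.0413]
B 220 0.0483 (array([0.45969885, 0.34312698]), array([122.2002182 ,  35.89250946]), -82.64035701751709) [0.4598 0.3336 0.0411]
T 540 0.0531 (array([ 0.56947021, -0.33424261]), array([105.84764862,  29.81123924]), 83.02369689941406) [ 0.5678 -0.34    0.0429]
bar 727 [[0.455, -0.186, 0.227], [0.47, -0.191, 0.218], [0.478, -0.192, 0.211], [0.488, -0.169, 0.05], [0.501, -0.186, 0.19], [0.512, -0.19, 0.179], [0.525, -0.195, 0.159], [0.54, -0.187, 0.146], [0.552, -0.191, 0.13], [0.566, -0.199, 0.097], [0.578, -0.201, 0.075], [0.594, -0.202, 0.078], [0.616, -0.193, 0.052]]
```

Run:
```python
from h import *
z=np.load('last_top.npz');p,d=z['p'],z['d']
g=cv2.cvtColor(p,cv2.COLOR_RGB2GRAY)
m=np.zeros_like(g);m[175:255,220:355]=255
e=cv2.Canny(g,60,160)&m
L=cv2.HoughLinesP(e,1,np.pi/720,40,minLineLength=60,maxLineGap=8)
A=[]
for x1,y1,x2,y2 in L[:,0]:
    a,b=ray('top',x1,y1,.028),ray('top',x2,y2,.028);v=a-b;an=np.degrees(np.arctan2(v[1],v[0]))%180
    A.append((an,np.hypot(*v[:2])))
A=np.array(A);k=abs(A[:,0]-85)<8;print(len(A),k.sum(),np.median(A[k,0]),A[k,0].std(),np.average(A[k,0],weights=A[k,1]))
for n in('top','side'):
    z=np.load('last_%s.npz'%n);p,d=z['p'],z['d'];H=hsv(p).astype(int);C=cloud(n,d);X,Y,Z=C[...,0],C[...,1],C[...,2]
    red=((H[...,0]<6)|(H[...,0]>174))&(H[...,1]>150)&(H[...,2]>90)&(Z>.15)&(Y<0)&(X<.6)&(X>.3)&(Y>-.35)
    P=C[red];print(n,P.mean(0),P.min(0),P.max(0))
    b=(Z>.08)&(Y<-.1)&(Y>-.24)&(X>.45)&(X<.6);P=C[b]
    vx,vy,vz,*c=cv2.fitLine(P.astype(np.float32),cv2.DIST_HUBER,0,.01,.01).ravel();print('bar dir',vx,vy,vz,c,np.arctan2(abs(vz),np.hypot(vx,vy)))
for q in([.477,-.185,.25],[.534,-.015,.1]):
  for y in(-5.5,174.5,84.5,-95.5):
    print(q,y,ctrl.solve_ik(q,[180,0,y]))
```

```text
18 18 84.42453928845671 0.39586549742114535 84.46730941967532
top [ 0.4764045  -0.18012079  0.22256051] [ 0.45704721 -0.19001316  0.19811339] [ 0.49567624 -0.17266559  0.24149847]
bar dir -0.63173985 0.08181689 0.77085066 [np.float32(0.54146767), np.float32(-0.18853556), np.float32(0.1421076)] 0.8801754
side [ 0.47631872 -0.18818279  0.2204826 ] [ 0.45665577 -0.19441924  0.19461669] [ 0.49708141 -0.1747664   0.23723109]
bar dir -0.62782735 0.053820353 0.77648973 [np.float32(0.51849157), np.float32(-0.19194236), np.float32(0.1651239)] 0.8890758
[0.477, -0.185, 0.25] -5.5 [-3.00356646e+01 -4.08503019e+00  1.02178973e+02 -2.54444375e-14
  8.19060571e+01  6.54643354e+01]
[0.477, -0.185, 0.25] 174.5 [ -30.03566465   -4.08503019  102.1789731     0.           81.90605709
 -114.53566465]
[0.477, -0.185, 0.25] 84.5 [-30.03566465  -4.08503019 102.1789731    0.          81.90605709
 -24.53566465]
[0.477, -0.185, 0.25] -95.5 None
[0.534, -0.015, 0.1] -5.5 [-1.00698236e+01  7.37011851e+00  1.07349856e+02 -2.54444375e-14
  6.52800258e+01  8.54301764e+01]
[0.534, -0.015, 0.1] 174.5 [-10.06982357   7.37011851 107.34985571   0.          65.28002578
 -94.56982357]
[0.534, -0.015, 0.1] 84.5 [-1.00698236e+01  7.37011851e+00  1.07349856e+02 -2.54444375e-14
  6.52800258e+01 -4.56982357e+00]
[0.534, -0.015, 0.1] -95.5 None
```

```bash
cat >> h.py <<'E'
YAW=-5.55
def ax(yaw=YAW):
    a=np.radians(yaw);return np.array([np.cos(a),np.sin(a),0]),np.array([-np.sin(a),np.cos(a),0])
GO=ctrl.grasp_offset
HINGE=np.array([.615,-.197,.036])
def grip(th): return HINGE+.232*(-np.cos(th)*ax()[0]+np.sin(th)*np.array([0,0,1]))
DZ=np.array([0,0,1.])
def st(msg=''):
    s=ctrl.state();print(msg,round(s['time_s'],2),np.round(s['eef_pos'],4),'F',np.round(s['force'],1),'open',round(s['opening'],3),'ff',round(s['finger_force'],1));return s
E
python3 - <<'E'
from h import *
o=[180,0,YAW]
g=grip(.885)-GO*DZ;print(g)
ctrl.goto(g+.1*DZ,o);st()
ctrl.line_to(g);st('at')
ctrl.close_gripper(25);st('closed')
for th in np.arange(1.0,1.89,.11):
    ctrl.line_to(grip(th)-GO*DZ,speed=.15);st('%.2f'%th)
ctrl.dwell(.3)
look('top','t1.png');look('side','s1.png')
E
```

```text
[ 0.46876559 -0.18279042  0.19684828]
 1.96 [ 0.4686 -0.1835  0.2966] F [ 0.1 -0.8 -0.5] open 1.001 ff 0.0
at 2.77 [ 0.4693 -0.1833  0.1978] F [ 0.3 -0.2  0.8] open 1.0 ff 0.0
closed 3.89 [ 0.4688 -0.1816  0.1968] F [1.  5.  1.2] open 0.202 ff 25.0
1.00 4.22 [ 0.4909 -0.1838  0.213 ] F [1.3 5.4 3.5] open 0.201 ff 25.0
1.11 4.53 [ 0.5132 -0.186   0.2256] F [1.8 5.6 2.1] open 0.202 ff 25.0
1.22 4.85 [ 0.5366 -0.1883  0.2356] F [2.5 5.5 3.1] open 0.205 ff 25.0
1.33 5.17 [ 0.5611 -0.1908  0.2432] F [3.3 5.7 2.5] open 0.206 ff 25.0
1.44 5.48 [ 0.5861 -0.1932  0.248 ] F [2.1 3.9 3.3] open 0.202 ff 25.0
1.55 5.8 [ 0.6116 -0.1958  0.2501] F [2.6 4.2 4.3] open 0.209 ff 25.0
1.66 6.12 [ 0.6372 -0.1983  0.2494] F [4.  3.6 4.4] open 0.199 ff 25.0
1.77 6.43 [ 0.6626 -0.2008  0.246 ] F [4.  4.1 5.2] open 0.201 ff 25.0
1.88 6.75 [ 0.6876 -0.2033  0.24  ] F [4.  3.4 5.9] open 0.206 ff 25.0
```

Run:
```python
from h import *
ctrl.open_gripper()
s=st();ctrl.line_to(s['eef_pos']+.08*DZ)
ctrl.goto([.45,-.42,.35],[180,0,YAW]);st()
for n in('top','side'):
    p,d=look(n,n+'1.png');H=hsv(p).astype(int);C=cloud(n,d);X,Y,Z=C[...,0],C[...,1],C[...,2]
    hd=(Z>.074)&(Z<.095)&(abs(X-.534)<.03)&(abs(Y+.015)<.07)
    P=C[hd];print('handle',len(P),P.mean(0).round(4),rect(P), P.min(0),P.max(0))
    ex,ey=ax();O=np.array([.534,-.015,0]);x=(C-O)@ex;y=(C-O)@ey
    # profile across dock at various y: z(x)
    for lo,hi in((-.12,-.05),(.05,.12)):
        m=(y>lo)&(y<hi)&(abs(x)<.13)&(Z<.06);b=np.round(x[m]*1000/4).astype(int);zz=Z[m]
        print('z(x)',[(int(k*4),int(round(1000*np.median(zz[b==k])))) for k in range(-32,33) if (b==k).sum()>3])
    m=(abs(x)<.02)&(abs(y)<.23)&(Z<.07);b=np.round(y[m]*1000/4).astype(int);zz=Z[m]
    print('z(y)',[(int(k*4),int(round(1000*np.median(zz[b==k])))) for k in list(range(-57,-38))+list(range(38,57)) if (b==k).sum()>1])
```

```text
8.45 [ 0.6853 -0.2038  0.2383] F [-0.3  0.4 -1.2] open 0.994 ff 0.0
 10.35 [ 0.4508 -0.4193  0.3496] F [0.5 0.2 0.1] open 0.996 ff 0.0
handle 109 [ 0.5336 -0.0142  0.0827] (array([ 0.53373047, -0.0142936 ]), array([65.47960663, 13.95759869]), 84.4110336303711) [ 0.5261947  -0.04645236  0.0747289 ] [0.54156689 0.01843676 0.09089689]
z(x) [(-128, 0), (-124, -1), (-120, 0), (-116, 0), (-112, 0), (-108, 0), (-104, 0), (-100, 9), (-96, 12), (-92, 34), (-88, 30), (-84, 24), (-80, 23), (-76, 24), (-72, 24), (-68, 24), (-64, 24), (-60, 24), (-56, 29), (-52, 25), (-48, 24), (-44, 24), (-40, 24), (-36, 24), (-32, 25), (-28, 25), (-24, 27), (-20, 25), (-16, 24), (-12, 24), (-8, 24), (-4, 24), (0, 24), (4, 23), (8, 24), (12, 24), (16, 25), (20, 24), (24, 29), (28, 25), (32, 24), (36, 23), (40, 24), (44, 24), (48, 24), (52, 24), (56, 30), (60, 24), (64, 24), (68, 24), (72, 25), (76, 23), (80, 21), (84, 26), (88, 33), (92, 32), (96, 12), (100, 3), (104, 0), (108, 1), (112, 1), (116, 1), (120, 0), (124, 0), (128, 0)]
z(x) [(-128, 1), (-124, 0), (-120, 0), (-116, 0), (-112, 0), (-108, 1), (-104, 0),
[... 1832 characters left out ...]
), (-4, 22), (4, 23), (8, 23), (12, 22), (16, 23), (20, 23), (24, 32), (28, 24), (32, 23), (36, 22), (40, 24), (44, 23), (48, 24), (52, 24), (56, 28), (60, 23), (64, 23), (68, 22), (72, 23), (76, 24), (80, 21), (84, 25), (88, 31), (92, 36), (96, 13), (100, 12), (104, 1), (108, 0), (112, 1), (116, 2), (120, 1), (124, 1), (128, 2)]
z(y) [(-228, 1), (-224, 0), (-220, 0), (-216, 1), (-212, 1), (-208, 1), (-204, 1), (-200, 9), (-196, 19), (-192, 24), (-188, 23), (-184, 24), (-180, 26), (-176, 25), (-172, 25), (-168, 25), (-164, 26), (-160, 25), (-156, 25), (152, 22), (156, 23), (160, 22), (164, 22), (168, 23), (172, 24), (176, 23), (180, 24), (184, 22), (188, 26), (192, 29), (196, 32), (200, 31)]
```

View pics/top1.png

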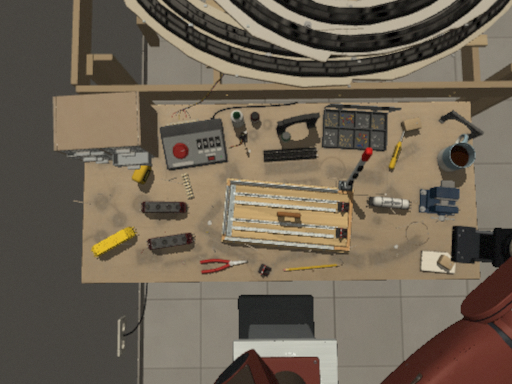

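```bash
cat >> h.py <<'E'
D=np.array([.534,-.0148,0])
def mid(): pass
E
python3 - <<'E'
from h import *
o=[180,0,YAW]
g=D+(.073-GO)*DZ
ctrl.goto(D+.2*DZ,o);ctrl.line_to(g+.03*DZ);ctrl.line_to(g,speed=.06);st('at')
ctrl.close_gripper(55);st('closed')
ctrl.line_to(g+.01*DZ,speed=.03);st('up10')
ctrl.line_to(g+.05*DZ,speed=.05);st('up50')
ctrl.line_to(g+.15*DZ,speed=.1);st('up150');print(ctrl.state()['wrist_torque'])
look('side','s2.png');p,d=look('top','t2.png')
E
```

```text
at 13.64 [ 0.5339 -0.0148  0.0541] F [ 0.5 -0.1 -0.1] open 1.0 ff 0.0
closed 14.11 [ 0.5343 -0.0147  0.0547] F [0.  1.  0.3] open 0.803 ff 55.0
up10 14.59 [ 0.5339 -0.0148  0.0643] F [ 0.1  0.3 -4.3] open 0.799 ff 54.9
up50 15.54 [ 0.5337 -0.0147  0.104 ] F [ 0.1 -1.  -3.7] open 0.798 ff 54.9
up150 16.69 [ 0.5334 -0.0147  0.2033] F [-0.4 -0.3 -5.3] open 0.802 ff 54.9
[ 0.15349331  0.00505258 -0.0355122 ]
```

View pics/s2.png

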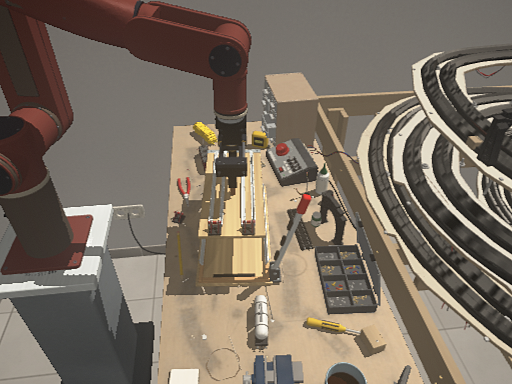

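The cassette hangs level from the gripper at about (232,180). The empty gate end of the base shows its rubber strip at (234,275), and the bar is well back at (295,235).

Run:
```python
from h import *
c=D+np.array([0,.05,.073-GO+.15])
ctrl.line_to(c,speed=.1)
for k in range(1,10): ctrl.goto(c,[180,0,YAW+20*k])
s=st();print(s['tool_rot'])
ctrl.line_to(D+(.073-GO+.15)*DZ,speed=.1);st()
look('side','s3.png')
p,d=look('top','t3.png')
```

```text
21.27 [0.534  0.0352 0.2043] F [-0.2  0.1 -4.7] open 0.801 ff 54.9
[1.79997614e+02 6.99228231e-03 1.74073908e+02]
 21.92 [ 0.534  -0.0148  0.2043] F [-0.7 -0.4 -3.4] open 0.801 ff 54.9
```

View pics/s3.png

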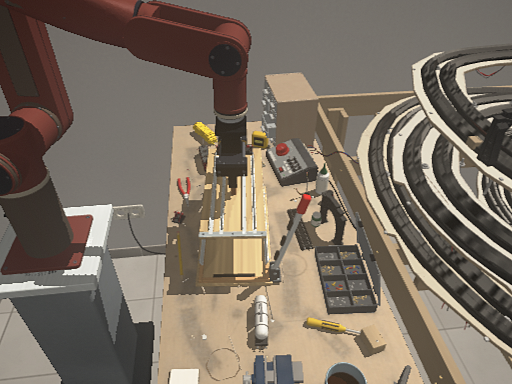

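Run:
```python
from h import *
ex,ey=ax()
for n in('side','top'):
    z=np.load('last_%s.npz'%n);C=cloud(n,z['d']);x=(C-D)@ex;y=(C-D)@ey;Z=C[...,2]
    for lo,hi in((-.18,-.09),(.09,.14)):
        m=(y>lo)&(y<hi)&(abs(x)<.11)&(Z>.15)&(Z<.2);
        if m.sum()<50: continue
        f=m&(abs(Z-.174)<.006)
        A=np.c_[x[f],y[f],np.ones(f.sum())];c=np.linalg.lstsq(A,Z[f],rcond=None)[0]
        # edges per y slice
        L=[];R=[];Yc=[]
        for a in np.arange(lo,hi,.012):
            k=m&(y>=a)&(y<a+.012)
            if k.sum()>5: L.append(x[k].min());R.append(x[k].max());Yc.append(a+.006)
        print(n,lo,'slopes',c.round(4),'L',np.round(np.array(L)*1000,1),'R',np.round(np.array(R)*1000,1))
    f=(Z<.02)&(Z>.006)&(y<-.05)&(y>-.21)&(abs(x)<.12)
    print('floor',f.sum(),np.percentile(x[f],[0.5,5,95,99.5]).round(4), y[f].min())
```

```text
side -0.18 slopes [0.0003 0.0045 0.1729] L [-78.6 -77.7 -78.6 -77.2 -78.3 -78.6 -77.2 -77.8] R [80.8 79.1 79.5 80.3 80.5 81.1 79.3 79.4]
side 0.09 slopes [0.0041 0.02   0.1725] L [-77.6 -78.1 -76.2 -77.  -47.3] R [79.1 79.4 80.  80.3 77.6]
floor 2661 [-0.0988 -0.0809  0.0821  0.1122] -0.20304753634150505
top -0.18 slopes [-1.000e-04  2.600e-03  1.721e-01] L [-79.3 -77.6 -78.4 -78.6 -77.7] R [ 80.3  79.3  80.6  79.7 -47.9]
top 0.09 slopes [0.0005 0.0079 0.1732] L [-78.4 -79.2 -77.4 -78.6 -78.9] R [78.8 80.5 79.7 80.4 74.3]
floor 97 [-0.1092 -0.1006  0.1164  0.1191] -0.20701796411702092
```

Run:
```python
from h import *
b=D+.0003*ax()[0]
for h,sp in((.11,.1),(.09,.04),(.082,.03),(.078,.02),(.075,.02)):
    ctrl.line_to(b+(h-GO)*DZ,speed=sp);s=st(h)
    if s['force'][2]>15: break
ctrl.open_gripper();st()
ctrl.line_to(b+(.2)*DZ)
ctrl.goto([.45,-.42,.35],[180,0,174.45])
for n in('top','side'):
    p,d=look(n,n+'4.png');C=cloud(n,d);Z=C[...,2];ex,ey=ax();x=(C-D)@ex;y=(C-D)@ey
    hd=(Z>.073)&(Z<.095)&(abs(x)<.03)&(abs(y)<.06);P=C[hd];print('handle',P.mean(0).round(4),rect(P))
    m=(y>-.17)&(y<-.05)&(abs(x)<.07)&(Z<.033);print('z gate half',np.median(Z[m]));m=(y<.12)&(y>.05)&(abs(x)<.07)&(Z<.033);print('z buf half',np.median(Z[m]))
    for lo,hi in((-.19,-.12),(-.12,-.05),(.05,.12),(.12,.15)):
        for s in(-1,1):
            m=(y>lo)&(y<hi)&(s*x>.045)&(s*x<.07)&(Z>.0265)&(Z<.04);q=x[m];print(lo,s,len(q),np.median(q).round(4) if len(q) else '',end='; ')
    print()
```

```text
0.11 23.3 [ 0.535  -0.0149  0.0922] F [ 1.1  0.3 -5.1] open 0.799 ff 54.9
0.09 23.95 [ 0.5342 -0.0148  0.0711] F [-0.6  0.3 -4.9] open 0.799 ff 54.9
0.082 24.37 [ 0.5346 -0.0148  0.0637] F [-1.5  1.3 -1.2] open 0.799 ff 54.9
0.078 24.72 [ 0.5335 -0.0143  0.0598] F [-7.3  2.7  6.4] open 0.795 ff 55.0
0.075 25.02 [ 0.5331 -0.0142  0.0584] F [-14.6   4.2  20.6] open 0.799 ff 55.0
 25.66 [ 0.5343 -0.0149  0.0562] F [-0.1  0.3  0.6] open 0.998 ff 0.0
handle [ 0.5341 -0.015   0.0825] (array([ 0.53433844, -0.01565182]), array([68.63833618, 13.93747234]), 84.6433334350586)
z gate half 0.024599855687470876
z buf half 0.022524711827277055
-0.19 -1 64 -0.0561; -0.19 1 66 0.0558; -0.12 -1 45 -0.0551; -0.12 1 43 0.056; 0.05 -1 19 -0.0551; 0.05 1 24 0.0559; 0.12 -1 6 -0.0548; 0.12 1 9 0.0568; 
handle [ 0.5354 -0.0222  0.0823] (array([ 0.5357937 , -0.01941285]), array([67.15071869, 11.58995819]), 85.12894439697266)
z gate half 0.025259446210598585
z buf half 0.023014018106724456
-0.19 -1 13 -0.0572; -0.19 1 69 0.0558; -0.12 -1 3 -0.0495; -0.12 1 34 0.0571; 0.05 -1 1 -0.0521; 0.05 1 7 0.0579; 0.12 -1 0 ; 0.12 1 10 0.0566;
```

View pics/top4.png

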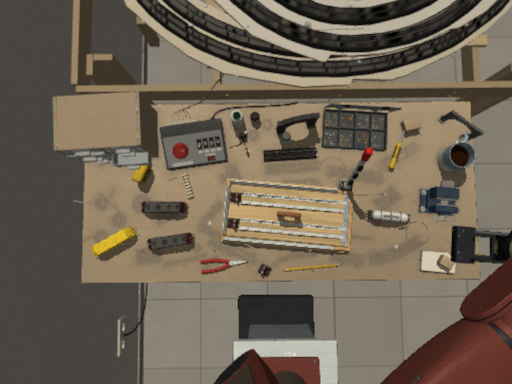

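The cassette is seated with its buffer stops at (235,197) and (232,222) and its handle at (289,216). The tank wagon has been knocked from (389,202) to (389,216). I'll place it first.

```bash
cat >> h.py <<'E'
C0=D+.0004*ax()[0]
HOME=([.45,-.42,.35],[180,0,84.45])
def locate(x0,y0,zmin=.028,zmax=.07,fresh=True):
    r=[]
    for n in('top','side'):
        if fresh: p,d=look(n)
        else: d=np.load('last_%s.npz'%n)['d']
        C=cloud(n,d);X,Y,Z=C[...,0],C[...,1],C[...,2]
        m=((abs(X-x0)<.055)&(abs(Y-y0)<.095)&(Z>zmin)&(Z<zmax)).astype(np.uint8)
        k,lab,sta,_=cv2.connectedComponentsWithStats(m);i=1+sta[1:,4].argmax();P=C[lab==i]
        c,s,a=rect(P);a%=180;r.append((*c,a));print(n,len(P),c.round(4),s.round(0),round(a,1),P[:,2].max().round(3))
    return np.mean(r,0)
def pick(x,y,a,gz,sq):
    o=[180,0,a];g=np.array([x,y,gz-GO])
    ctrl.goto(g+.12*DZ,o);ctrl.line_to(g+.04*DZ);ctrl.line_to(g,speed=.08);s=st('at')
    ctrl.close_gripper(sq);st('grip');ctrl.line_to(g+.14*DZ,speed=.15);return st('up')
def place(tx,ty,gz):
    ex,ey=ax();q=C0+tx*ex+ty*ey;fl=.0225+.004*(.185-ty)/.370
    o=[180,0,84.45];g=q+(fl+gz-GO)*DZ
    ctrl.goto(g+.12*DZ,o);s=st('over')
    ctrl.line_to(g+.02*DZ,speed=.12);s=st()
    ctrl.line_to(g+.0015*DZ,speed=.04);st('down')
    ctrl.open_gripper();ctrl.line_to(g+.12*DZ,speed=.12);st('off')
E
python3 - <<'E'
from h import *
x,y,a=locate(.53,-.325,fresh=False);print(x,y,a)
s=pick(x,y,a,.027,25)
look('side','s5.png')
if .3<s['opening']<.4: place(.04,.074,.027)
ctrl.goto(*HOME)
A=locate(.562,.365);B=locate(.457,.346,fresh=False);print(A,B)
look('top','top6.png')
E
```

```text
top 339 [ 0.526  -0.3258] [108.  30.] 83.6 0.053
side 535 [ 0.5261 -0.3279] [108.  30.] 83.6 0.053
0.5260817565917969 -0.32683134460449215 83.60845184326172
at 31.38 [ 0.5259 -0.3267  0.0079] F [-0.6  1.1  0.2] open 1.001 ff 0.0
grip 32.35 [ 0.5261 -0.3269  0.0083] F [-0.3  0.  -0.2] open 0.345 ff 25.0
up 33.43 [ 0.5253 -0.3263  0.1469] F [-0.3  0.3 -1.6] open 0.344 ff 25.0
over 34.92 [0.5816 0.0539 0.152 ] F [-0.7 -0.2 -1.7] open 0.344 ff 25.0
 35.9 [0.5822 0.0549 0.0529] F [ 0.3 -0.7 -1.4] open 0.339 ff 25.0
down 36.51 [0.5812 0.055  0.0333] F [ 0.5  0.2 -1.2] open 0.345 ff 25.0
off 38.8 [0.5807 0.055  0.1509] F [-0.5  0.5 -0.6] open 1.001 ff 0.0
top 447 [0.5622 0.3678] [127.  31.] 89.4 0.051
side 200 [0.5631 0.3623] [122.  34.] 88.4 0.049
top 466 [0.4576 0.349 ] [130.  35.] 98.7 0.052Traceback (most recent call last):
  File "<stdin>", line 7, in <module>
  File "h.py", line 48, in locate
    k,lab,sta,_=cv2.connectedComponentsWithStats(m);i=1+sta[1:,4].argmax();P=C[lab==i]
                                                        ~~~~~~~~~~~~~~~~^^
ValueError: attempt to get argmax of an empty sequence
```

```bash
python3 - <<'E'
from h import *
s=pick(.5626,.365,89,.029,35)
if .36<s['opening']<.43: place(.0415,-.079,.029)
ctrl.goto(*HOME)
look('side','side7.png');p,d=look('top','top7.png')
C=cloud('top',d);X,Y,Z=C[...,0],C[...,1],C[...,2]
m=(abs(X-.457)<.055)&(abs(Y-.346)<.095)&(Z>.028)&(Z<.07);print(rect(C[m]),m.sum())
ex,ey=ax();x=(C-C0)@ex;y=(C-C0)@ey
for nm,yy in(('loco',-.079),('tank',.074)):
    m=(abs(x-.04)<.03)&(abs(y-yy)<.075)&(Z>.055)&(Z<.09)
    L=np.c_[x[m],y[m]];print(nm,m.sum(),L.mean(0).round(4),rect(L),np.percentile(Z[m],90))
E
python3 - <<'E'
import cv2,numpy as np
a=cv2.imread('pics/top7.png')[165:290,90:430];b=cv2.imread('pics/side7.png')[110:385,150:400]
a=cv2.resize(a,None,fx=2.2,fy=2.2,interpolation=cv2.INTER_CUBIC)
cv2.imwrite('pics/c7.png',a)
E
```

```text
at 45.04 [0.5624 0.3649 0.0098] F [1.2 1.  0.4] open 1.002 ff 0.0
grip 45.96 [0.5626 0.365  0.0103] F [-0.3 -0.5 -0.2] open 0.389 ff 35.0
up 47.04 [0.5617 0.3645 0.1487] F [ 0.  -0.  -2.8] open 0.382 ff 35.0
over 48.73 [ 0.5684 -0.0965  0.1557] F [ 0.7  0.4 -2.7] open 0.385 ff 35.0
 49.72 [ 0.5689 -0.0977  0.0566] F [-0.2  0.4 -3. ] open 0.385 ff 35.0
down 50.33 [ 0.5679 -0.0974  0.0369] F [ 0.7 -0.1 -3.2] open 0.39 ff 35.0
off 52.57 [ 0.5674 -0.0973  0.1546] F [-1.5  0.8 -0.1] open 0.998 ff 0.0
(array([0.45821619, 0.34912247]), array([129.80456543,  36.533638  ]), -81.14219188690186) 469
loco 464 [ 0.0411 -0.0733] (array([ 0.04139714, -0.07447711]), array([125.55340576,  34.67758942]), 89.53006744384766) 0.07146355063877669
tank 339 [0.0391 0.0737] (array([0.03952067, 0.07370746]), array([106.16173553,  29.45808411]), -89.8969430103898) 0.07072470244937691
```

View pics/c7.png

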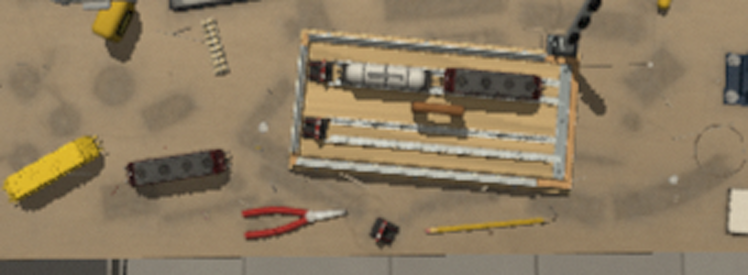

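Tank wagon at crop (385,75) and first loco at (492,85) both sit on the far track. The second loco is waiting at (178,170), and the yellow decoy at (55,170) stays put.

Run:
```python
from h import *
s=pick(.4585,.347,98.8,.029,35)
if .36<s['opening']<.43: place(-.0405,-.079,.029)
ctrl.goto(*HOME)
look('side','side8.png');p,d=look('top','top8.png')
C=cloud('top',d);X,Y,Z=C[...,0],C[...,1],C[...,2]
ex,ey=ax();x=(C-C0)@ex;y=(C-C0)@ey
for nm,tx,yy in(('A',.04,-.079),('B',-.04,-.079),('tank',.04,.074)):
    m=(abs(x-tx)<.03)&(abs(y-yy)<.085)&(Z>.055)&(Z<.09)
    L=np.c_[x[m],y[m]];print(nm,m.sum(),L.mean(0).round(4),rect(L),np.percentile(Z[m],90))
a=cv2.imread('pics/top8.png')[165:290,200:430];b=cv2.imread('pics/side8.png')[150:350,160:390]
v=np.vstack([cv2.resize(i,(600,int(i.shape[0]*600/i.shape[1])),interpolation=cv2.INTER_CUBIC)for i in(a,b)])
cv2.imwrite('pics/c8.png',cv2.resize(v,None,fx=.68,fy=.68))
H=hsv(p).astype(int);red=((H[...,0]<6)|(H[...,0]>174))&(H[...,1]>150)&(H[...,2]>90)&(Z>.15)&(Y<-.1)
print('red',C[red].mean(0),C[red].min(0),C[red].max(0))
```

```text
at 58.27 [0.4583 0.3469 0.0099] F [ 0.3  0.  -0.1] open 1.002 ff 0.0
grip 59.19 [0.4585 0.347  0.0103] F [-0.4  1.   0.9] open 0.384 ff 34.9
up 60.27 [0.4576 0.3465 0.1489] F [ 0.1  0.3 -4.7] open 0.389 ff 34.9
over 61.88 [ 0.4866 -0.0888  0.1556] F [ 0.1 -0.3 -3.9] open 0.384 ff 34.9
 62.87 [ 0.4872 -0.0897  0.0565] F [-0.5 -0.3 -2.9] open 0.387 ff 34.9
down 63.48 [ 0.4863 -0.0895  0.0369] F [-0.3 -0.  -3.4] open 0.388 ff 34.9
off 65.72 [ 0.4858 -0.0893  0.1547] F [ 0.1 -0.9 -0. ] open 1.001 ff 0.0
A 468 [ 0.0411 -0.0731] (array([ 0.04139835, -0.07322901]), array([128.5052948 ,  34.31951141]), 89.58236694335938) 0.0710836846871816
B 472 [-0.0403 -0.0754] (array([-0.04034222, -0.07641838]), array([128.11872864,  34.44564438]), 89.2701644897461) 0.0707852329833617
tank 340 [0.0391 0.0732] (array([0.03963957, 0.05802074]), array([137.86341858,  29.39024353]), -89.72964450716972) 0.07186037593885725
red [ 0.34212743 -0.22257309  0.70408938] [ 0.28854902 -0.2723064   0.2435853 ] [ 0.69882077 -0.13566879  0.74272191]
```

View pics/c8.png

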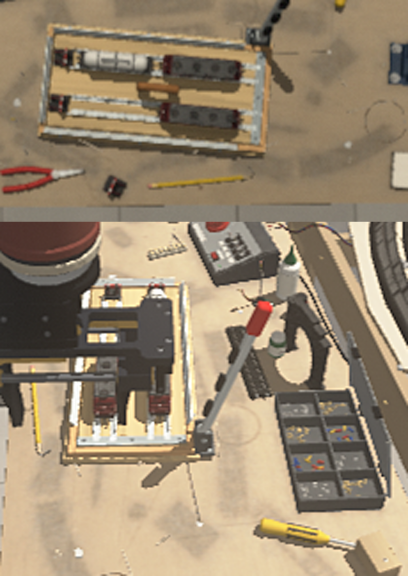

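Both locos and the tank wagon are on their tracks and parallel to the guides, in crop at (202,68), (200,115) and (115,62). Next I'll close the gate.

Run:
```python
from h import *
H2=np.array([0,.001,0])
o=[180,0,YAW]
P=lambda th:grip(th)-GO*DZ+H2
ctrl.goto(P(1.88)+.1*DZ,o);ctrl.line_to(P(1.88));st('at')
ctrl.close_gripper(25);s=st('closed')
if .17<s['opening']<.24:
    for th in np.arange(1.75,.1,-.15):
        ctrl.line_to(P(th),speed=.15);s=st('%.2f'%th)
ctrl.line_to(P(.12));st('.12')
look('side','s9.png')
```

```text
at 69.85 [ 0.6858 -0.2032  0.2397] F [0.3 0.1 0.4] open 1.003 ff 0.0
closed 70.97 [ 0.6852 -0.203   0.2383] F [ 0.4  0.3 -0.6] open 0.204 ff 25.0
1.75 71.32 [ 0.6551 -0.2     0.2451] F [-2.8 -1.1 -2.6] open 0.203 ff 25.0
1.60 71.7 [ 0.6212 -0.1966  0.2484] F [-3.1 -0.8 -6.1] open 0.204 ff 25.0
1.45 72.08 [ 0.5869 -0.1932  0.247 ] F [-1.4 -0.7 -7.7] open 0.206 ff 25.0
1.30 72.47 [ 0.5533 -0.1899  0.2409] F [-1.  -0.8 -6.3] open 0.203 ff 25.0
1.15 72.85 [ 0.5208 -0.1867  0.2297] F [-2.9  1.1 -1.9] open 0.203 ff 25.0
1.00 73.23 [ 0.4899 -0.1837  0.2134] F [-5.6  2.8  3.9] open 0.201 ff 25.0
0.85 73.62 [ 0.4617 -0.1809  0.1922] F [-8.8  4.5  3.9] open 0.201 ff 25.0
0.70 74.0 [ 0.4367 -0.1783  0.1668] F [-9.5  4.8  4.5] open 0.205 ff 25.0
0.55 74.38 [ 0.4157 -0.1762  0.1378] F [-10.8   2.9   2.2] open 0.203 ff 25.0
0.40 74.77 [ 0.3996 -0.1746  0.1063] F [-10.6   2.6   0.3] open 0.207 ff 25.0
0.25 75.15 [ 0.3884 -0.1734  0.073 ] F [-9.3  1.4 -0.8] open 0.204 ff 25.0
.12 75.5 [ 0.3826 -0.1729  0.0432] F [-10.1   0.6  -3.1] open 0.204 ff 25.0
```

Run:
```python
from h import *
ctrl.open_gripper();s=st()
ctrl.line_to(s['eef_pos']+.08*DZ)
ctrl.close_gripper(20)
q=grip(0)+np.array([0,.001,0]);q[2]=0
ctrl.line_to(q+.085*DZ)
z=.08
while z>.036:
    z-=.004 if z>.056 else .002
    ctrl.line_to(q+z*DZ,speed=.04);s=st('%.3f'%z)
    if s['force'][2]>28: break
ctrl.dwell(.4);st('hold')
```

```text
76.85 [ 0.3858 -0.1737  0.0451] F [ 0.6  0.1 -0.6] open 0.998 ff 0.0
0.076 79.85 [ 0.3842 -0.1736  0.0762] F [ 0.6 -0.5  0.6] open 0.004 ff 0.3
0.072 80.1 [ 0.3841 -0.1735  0.0719] F [0.7 0.8 0.8] open 0.006 ff 0.4
0.068 80.35 [ 0.3839 -0.1734  0.0676] F [ 0.7 -0.4  0.3] open 0.006 ff 0.2
0.064 80.6 [ 0.3838 -0.1733  0.0636] F [ 0.9 -0.5 -0.3] open 0.004 ff 0.0
0.060 80.85 [ 0.3838 -0.1734  0.0596] F [-0.3  0.2  0.6] open 0.002 ff 0.0
0.056 81.1 [ 0.3839 -0.1734  0.0556] F [-1.1  0.2  0.4] open 0.006 ff 0.0
0.054 81.35 [ 0.3839 -0.1734  0.0538] F [0.1 0.2 0.8] open 0.009 ff 0.1
0.052 81.6 [ 0.3841 -0.1736  0.0519] F [-0.7 -1.   0.2] open -0.0 ff 0.3
0.050 81.85 [ 0.3841 -0.1736  0.0499] F [ 0.3 -0.6 -0.1] open 0.005 ff 0.4
0.048 82.1 [ 0.3841 -0.1736  0.0479] F [0.6 0.2 1.8] open 0.005 ff 0.4
0.046 82.35 [ 0.3842 -0.1736  0.0463] F [-1.2  0.4  6.3] open 0.004 ff 3.3
0.044 82.6 [ 0.3843 -0.1737  0.0462] F [-10.6   5.6  27.5] open 0.004 ff 13.8
0.042 82.85 [ 0.3844 -0.1738  0.046 ] F [-17.7  10.   48.7] open 0.007 ff 24.3
hold 83.25 [ 0.3843 -0.1737  0.046 ] F [-18.2   9.5  48.2] open 0.009 ff 24.2
```

Run:
```python
from h import *
s=st();ctrl.line_to(s['eef_pos']*[1,1,0]+.2*DZ);ctrl.goto([.40,-.45,.4],[180,0,YAW])
look('side','side10.png');p,d=look('top','top10.png')
C=cloud('top',d);X,Y,Z=C[...,0],C[...,1],C[...,2];H=hsv(p).astype(int)
ex,ey=ax();x=(C-C0)@ex;y=(C-C0)@ey
for nm,tx,yy in(('A',.04,-.079),('B',-.04,-.079),('tank',.04,.074)):
    m=(abs(x-tx)<.03)&(abs(y-yy)<.085)&(Z>.055)&(Z<.09)
    L=np.c_[x[m],y[m]];print(nm,m.sum(),L.mean(0).round(4),rect(L),np.percentile(Z[m],90))
b=(abs(y+.173)<.004)&(x<.08)&(x>-.15)&(Z>.02);A=np.polyfit(x[b],Z[b],1);print('bar slope',A,b.sum())
for lo,hi in((-.16,-.03),(.03,.15)):
    m=(y>lo)&(y<hi)&(abs(x)<.02)&(Z<.033);print('board z',np.median(Z[m]))
hd=(Z>.073)&(Z<.095)&(abs(x)<.015)&(abs(y)<.05);print('handle',(C[hd].mean(0)).round(4))
a=p[90:290,200:450,::-1];b=cv2.imread('pics/side10.png')[130:350,150:400]
v=np.vstack([cv2.resize(i,(450,int(i.shape[0]*450/i.shape[1])),interpolation=cv2.INTER_CUBIC)for i in(a,b)])
cv2.imwrite('pics/c10.png',cv2.resize(v,None,fx=.75,fy=.75))
```

```text
83.25 [ 0.3843 -0.1737  0.046 ] F [-18.2   9.5  48.2] open 0.009 ff 24.2
A 448 [ 0.041  -0.0728] (array([ 0.04152699, -0.07253781]), array([122.93870544,  34.62656403]), 89.55848693847656) 0.06851759568075956
B 453 [-0.0404 -0.0755] (array([-0.04016403, -0.07538155]), array([123.38704681,  34.17690277]), 89.25554656982422) 0.06845695621872483
tank 340 [0.0391 0.0733] (array([0.03940018, 0.05795529]), array([137.93630981,  29.5169754 ]), 89.78167724609375) 0.07027698836937579
bar slope [-0.01547295  0.04217893] 198
board z 0.020470015226060994
board z 0.02088110420622862
handle [ 0.5338 -0.0156  0.081 ]
```

View pics/c10.png

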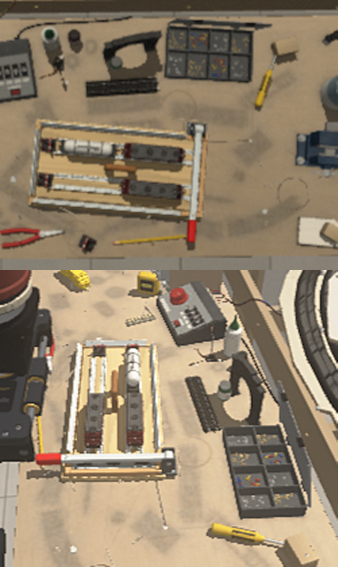

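Run:
```python
from h import *
for n in('top','side'):
    C=cloud(n,np.load('last_%s.npz'%n)['d']);ex,ey=ax();x=(C-C0)@ex;y=(C-C0)@ey;Z=C[...,2]
    b=(abs(y+.173)<.005)&(x<.07)&(x>-.09)&(Z>.036)&(Z<.05);print(np.polyfit(x[b],Z[b],1),b.sum())
    g=(abs(y+.173)<.005)&(x<-.108)&(x>-.146)&(Z>.03);print('grip top',np.median(Z[g]),g.sum())
```

```text
[0.00205563 0.04199708] 169
grip top 0.04574869155771435 43
[-0.00504699  0.0426461 ] 182
grip top 0.04651439351802716 45
```

The bar is level to within 0.005 rad, the open end is home and all vehicles are in place, so I'm handing in.

```bash
python3 -c "
from h import *
print(ctrl.finish_job());st()"
```

```text
the job is handed in; nothing more can be done
None
the job is handed in; nothing more can be done
```

The job is handed in, with no verdict shown: the cassette is turned and seated with its open end at the gate, both locomotives and the tank wagon are on the tracks (no blue wagon was on the bench), the gate bar is fully down, and the signal and jar were left alone.

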